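Tamp the clay chunks of the desk planter level

ROBOT

A 6-joint arm with a two-finger parallel gripper is mounted at the origin on the work surface. World frame = base frame: x ahead of the robot, y to its left, z up, the work surface at z = 0. Lengths are in mm, angles in rad, forces in N, time in s.
With the tool pointing down it reaches from about 275 to 1000 mm from the base axis. Payload 8.4 kg.
Tool frame: the origin (TCP) lies on the centre line of the jaws, within the pads' length; the fingertips stand 17 mm ahead of it and the grasp point (between the pads) lies 2 mm behind it (r.tcp_to_tips is the z of the fingertips in the tool frame, in mm); z points along the fingers, y is the direction in which the jaws open and shut (so a half turn about z gives the same grasp; the last joint's range is limited). The gripper opens to 85 mm and grips with 20 to 120 N. Pads are 22 mm wide; open, the fingers measure 114 mm over their backs; the gripper's body (76 mm by 85 mm) begins 54 mm behind the grasp point. The pads swing forward as they close: fully open they stand 13 mm farther back than shut.
Start: joints at [-1.107, 0.353, 1.633, -0, 1.155, -0.002], TCP at [280.71, -558.417, 248.281] pointing down, gripper open.
Joint ranges: [-2.63, 2.63], [-0.92, 2.1], [0.06, 2.66], [-1.3, 4.44], [0, 2.69], [-3.02, 3.02]. Speed limits (rad/s): [2.22, 2.22, 2.79, 3.14, 3.14, 3.14].

INTERFACE

Orientations are given as [roll, pitch, yaw] about the fixed x, y, z axes, in that order (R = Rz(yaw) Ry(pitch) Rx(roll)).
In Python, from rig import r, cams, job gives the robot as it stands.
- The arm moves only by the tool drive_tool, never from a script. Its argument "deltas" is a list of rows, each a list of 4 numbers: the shift along the tool's x, y, z in cm, then the turn about the tool's z in rad. In form: [[x, y, z, roll], ...]. A call has 1 to 12 rows; each row shifts and turns the commanded pose from where the row before left it, along the tool's axes as they then stand; what a row does not reach is not made up. A row lasts 1/12 s, in which the tool goes at most 41.7 mm and 7.16 degrees, less where a joint would pass 70% of its speed; a pose out of reach is approached as far as the arm can. A call with a gripper value outside its range is refused whole. "jaw" is the closure, from 0 (fully open) to 1 (shut), set as the call begins (left out, the last holds). The fingers move at their own pace and stop on an object; "force" is the grip in N (left out, the last holds). Time passes only in rows, so rows that do not move let the fingers close. It gives the time, the measured TCP pose, the force and the opening at its end, in the units of the state.
- r.sense(): the state, without advancing time (a new reading comes with each control period).
- cams.grab_frame(name): name is "scene" or "side" or "wrist"; returns (picture, depth): 420x560x3 uint8, red, green, blue; 420x560 float32, mm along the optical axis (not along the pixel's ray), 0 where there is no reading.
- cams.camera_params(name): a dict with "fx", "fy", "cx", "cy" (pixels), "R" (3x3) and "t" (3): a world point X has camera coordinates R X + t. Camera axes: x right, y down, z forward; pixel columns grow to the right and rows downward; lengths in mm; the calibration is good to about 2 mm. A picture is of the moment at which its call begins: read the wrist's pose just before it. camera_params takes no time and is no camera call; for the wrist camera it gives the pose at the moment of the call.
- job.sign_off(): hands the job in, once; it reports no verdict.
The state is a dict: "clock": time; "qpos": joint angles; "qvel": joint speeds; "joint_efforts": joint torques, N m; "eef_pos": TCP position; "tcp_rot": TCP orientation; "contact_force": force on the tool from outside, world axes, zero at the start; "wrist_torque": the same for the moment, N m; "opening": opening from 0.0 (shut) to 1.0 (fully open).
Only numpy, scipy, OpenCV 4.12 (cv2) and the standard library are available. Lean on these libraries where they do the work, as an engineer would, in place of code of your own. Each camera call takes 0.05 s, during which the arm holds its last target. There are 200 camera calls.

TASK

Take the square-faced hand tamper from its tray and, with it, press all the clay chunks in the planter trough down until the whole bed is firm and level; press steadily and gently, since the clay crushes, and keep hand and tool off the plant. Then stand the tamper upright in its tray again and let go, leaving everything else on the desk as it is.

Things in the scene. Friction and masses are not known exactly. Their poses are not given: they have to be found in the camera images.
- trough: White ceramic planter trough fixed to the desk, outside 80 (x) x 240 (y) x 95 high, walls 5. Origin: centre of its underside, on the desk; y along its length, towards the plant; z up. In it lie 12 clay chunks about 25 across: two rows at x = -13.5 and +13.5 mm, six each at y = -93.5, -66.5, -39.5, -12.5, 14.5, 41.5 mm.
- bed_mid (a point): Middle of the 12 chunks, at the height of the trough's rim: fixed to the trough (same axes), at its x = 0, y = -26 mm, 95 mm above the desk. The chunks stand up to 14 mm above the level where they become firm. That level is the same for all but unknown and not measured: 58 to 90 mm above the desk; it must be felt.
- tamper_grip (a point): Hand tamper, 110 mm tall, about 0.35 kg, upright on its flat face: steel face plate 54 x 54 x 8, neck 18 across, and a flat-sided wooden grip 24 (x) x 30 (y), from 46 to 110 mm above the face's underside. This point: middle of the grip, 78 mm above the underside; z up, x and y square to grip and plate. The face covers a square of four chunks (8 mm to the walls).
- tray: Square shallow steel tray, fixed, 100 x 100 x 12, wall 4; its inside floor is 4 mm above the desk. Origin: centre of its underside. The tamper's place.
- plant: Small green succulent, fixed in the trough, about 45 across and 45 high, its middle 85 mm from the trough's centre towards the trough's +y, its top 107 mm above the desk. Origin: on its stem, 60 mm above the desk.
- chunk0 (a joint): Clay chunk at x = -13.5, y = -93.5 mm of the trough: how far it has been pressed down, m; 0 = fully proud, 0.014 = firm, level with the others. Each chunk sinks under about 2 to 3 N, so four together under 8 to 12 N, and stays where it is left; once firm the bed gives no more than about 1 mm per 20 N.
- chunk1 (a joint): Clay chunk at x = -13.5, y = -66.5 mm of the trough: how far it has been pressed down, m; 0 = fully proud, 0.014 = firm, level with the others.
- chunk2 (a joint): Clay chunk at x = 13.5, y = -93.5 mm of the trough: how far it has been pressed down, m; 0 = fully proud, 0.014 = firm, level with the others.
- chunk3 (a joint): Clay chunk at x = 13.5, y = -66.5 mm of the trough: how far it has been pressed down, m; 0 = fully proud, 0.014 = firm, level with the others.
- chunk4 (a joint): Clay chunk at x = -13.5, y = -39.5 mm of the trough: how far it has been pressed down, m; 0 = fully proud, 0.014 = firm, level with the others.
- chunk5 (a joint): Clay chunk at x = -13.5, y = -12.5 mm of the trough: how far it has been pressed down, m; 0 = fully proud, 0.014 = firm, level with the others.
- chunk6 (a joint): Clay chunk at x = 13.5, y = -39.5 mm of the trough: how far it has been pressed down, m; 0 = fully proud, 0.014 = firm, level with the others.
- chunk7 (a joint): Clay chunk at x = 13.5, y = -12.5 mm of the trough: how far it has been pressed down, m; 0 = fully proud, 0.014 = firm, level with the others.
- chunk8 (a joint): Clay chunk at x = -13.5, y = 14.5 mm of the trough: how far it has been pressed down, m; 0 = fully proud, 0.014 = firm, level with the others.
- chunk9 (a joint): Clay chunk at x = -13.5, y = 41.5 mm of the trough: how far it has been pressed down, m; 0 = fully proud, 0.014 = firm, level with the others.
- chunk10 (a joint): Clay chunk at x = 13.5, y = 14.5 mm of the trough: how far it has been pressed down, m; 0 = fully proud, 0.014 = firm, level with the others.
- chunk11 (a joint): Clay chunk at x = 13.5, y = 41.5 mm of the trough: how far it has been pressed down, m; 0 = fully proud, 0.014 = firm, level with the others.
- stamp: Bystander, loose: rubber stamp, black foot 36 x 56 x 18 with a dark turned knob, 64 tall (mm). Origin: centre of its underside.
- mug: Bystander, loose: white mug 90 tall (mm). Origin: centre of its underside.
- spray: Bystander, loose: clear bottle with blue cap, 150 tall (mm). Origin: centre of its underside.
- stapler: Bystander, loose: grey and black stapler 130 long (mm). Origin: centre of its underside.
- stray0: Bystander, loose: spare clay chunk, 24 tall, on the desk (mm). Origin: centre of its underside.
- stray1: Bystander, loose: second spare clay chunk on the desk (mm). Origin: centre of its underside.
- jar: Bystander, loose: white jar, 75 tall (mm). Origin: centre of its underside.
Things that resemble listed ones, but are neither listed nor needed, are in the scene too. What is shaped like the part that bears tamper_grip but turquoise or yellow is not meant.

How it is judged:
By the outcome, as a careful person would: the job done as asked, in the order asked, and still so for the second after the job is handed in, with the robot touching nothing.
It also fails if it takes over 64 s, if anything falls off the work surface, if the arm or the gripper's body presses on something with over 40 N, if the wrist force passes 120 N, or if a joint passes its speed limit or range.

## Working session

There is one attempt and no reset: what is moved stays moved. The work goes in short steps, Python scripts to look and compute and a tool call to move; the robot and the scene stay as the last step left them, time stands still between calls to the robot, and variables do not carry over. Pictures are saved under pics/ and viewed, about 8 in all and at most 12, crops included, and the job is handed in when it is done.

Besides the shell and the picture viewer there is one more tool, called as name(argument=value, ...), one argument or row to a line, values as JSON. drive_tool: Moves the arm, as the interface text tells. Its arguments: {"type":"object","properties":{"deltas":{"type":"array"},"jaw":{"type":"number"},"force":{"type":"number"}},"required":["deltas"]}

```bash
mkdir -p pics; cat > h.py <<'E'
from rig import r,cams,job
import numpy as np,cv2
def snap(n,f):
    im,d=cams.grab_frame(n);p=cams.camera_params(n)
    cv2.imwrite(f'pics/{f}.png',im[:,:,::-1]);np.savez(f'pics/{f}.npz',im=im,d=d,**{k:np.array(v) for k,v in p.items()})
    return im,d,p
def load(f):
    z=np.load(f'pics/{f}.npz');return z['im'],z['d'],z
def cloud(d,p):
    v,u=np.mgrid[:d.shape[0],:d.shape[1]]
    X=np.stack([(u-p['cx'])/p['fx']*d,(v-p['cy'])/p['fy']*d,d],-1)
    return (X-np.array(p['t']))@np.array(p['R'])
E
python3 - <<'E'
from h import *
print(r.sense())
a=snap('scene','scene0')[0];b=snap('side','side0')[0]
cv2.imwrite('pics/both.png',cv2.resize(np.vstack([a,b])[:,:,::-1],None,fx=.71,fy=.71))
E
```

```text
{'clock': 0.0, 'qpos': array([-1.10735188e+00,  3.53631246e-01,  1.63417747e+00,  3.55733295e-06,
        1.15520728e+00, -2.41123848e-03]), 'qvel': array([-0.00066337,  0.00097475,  0.00060553, -0.00120816,  0.00070564,
       -0.00106306]), 'joint_efforts': array([ 3.03905501e-03, -6.05252123e+01, -3.42064583e+01,  2.77534718e-04,
        9.29054775e-03,  3.63803174e-07]), 'eef_pos': array([ 280.52259758, -557.97242582,  247.55368482]), 'tcp_rot': array([-3.14016932e+00, -6.68449659e-06,  4.65854247e-01]), 'contact_force': array([ 0.46455668,  0.08309661, -1.02183304]), 'wrist_torque': array([-0.00852144, -0.01523884, -0.0323667 ]), 'opening': 1.0005993009443086}
```

View pics/scene0.png

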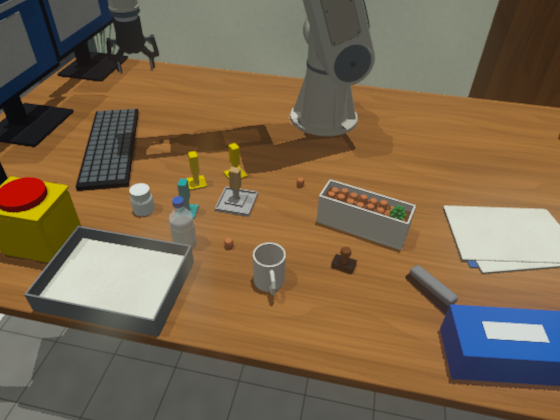

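The scene shows the wooden tamper at px (236,182) in its tray, yellow and turquoise lookalikes around it, and the trough at (365,213) with the plant at its right end (400,212).

```bash
python3 - <<'E'
from h import *
im,d,p=load('scene0');C=cloud(d,p)
for n,(u,v) in dict(grip=(236,175),yel1=(235,152),yel2=(194,160),teal=(184,188),plant=(400,211)).items(): print(n,C[v,u].round(0))
reg=np.zeros(d.shape,bool);reg[180:250,310:420]=1
m=reg&(abs(C[...,2]-95)<6)
hsv=cv2.cvtColor(im,cv2.COLOR_RGB2HSV);w=m&(hsv[...,1]<60)
q=C[w];print('rim z',np.median(q[:,2]),cv2.minAreaRect(q[:,:2].astype(np.float32)),len(q))
m=np.zeros(d.shape,bool);m[185:216,212:262]=1
t=m&(C[...,2]>5)&(C[...,2]<25)&(hsv[...,1]<70)
q=C[t];print('tray',cv2.minAreaRect(q[:,:2].astype(np.float32)),len(q))
m=np.zeros(d.shape,bool);m[160:205,222:250]=1
t=m&(C[...,2]>60)&(C[...,2]<118)&(hsv[...,0]<22)
q=C[t];print('grip',q.min(0),q.max(0),cv2.minAreaRect(q[:,:2].astype(np.float32)),len(q))
big=cv2.resize(im[130:250,160:420],None,fx=3,fy=3,interpolation=2)
cv2.imwrite('pics/crop.png',big[:,:,::-1])
E
```

```text
grip [ 536. -171.  103.]
yel1 [ 418. -208.   93.]
yel2 [ 489. -309.   96.]
teal [ 618. -290.  100.]
plant [576. 272.  97.]
rim z 92.22999395069252 ((549.2843627929688, 185.31436157226562), (239.82293701171875, 87.82630920410156), 75.9970474243164) 507
tray ((533.2881469726562, -176.01065063476562), (100.02806854248047, 105.7027359008789), 89.46756744384766) 434
grip [ 414.54233969 -198.15926008   60.12509199] [ 542.35442876 -164.05871117  115.42794171] ((478.3735046386719, -180.75531005859375), (128.8349609375, 30.179895401000977), 2.0673365592956543) 216
```

View pics/crop.png

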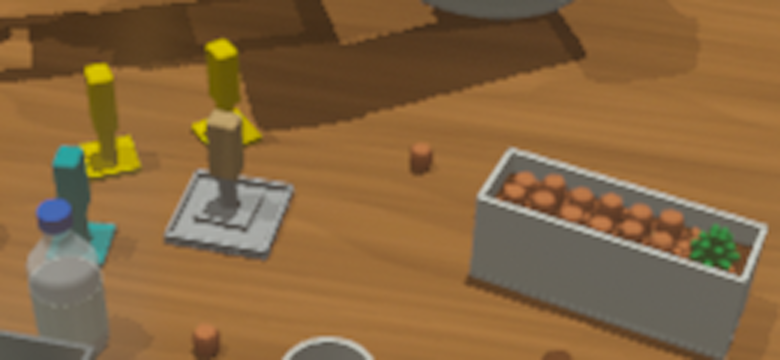

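View pics/side0.png

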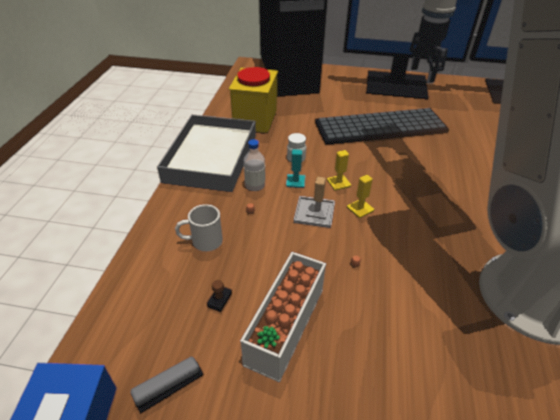

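The crop and side view confirm the layout: tamper in tray, tray roughly square to the world, trough plant end at far +y. Next I'll get a closer look with the wrist camera.

```bash
cat >> h.py <<'E'
def todel(target=None,yaw=None):
    s=r.sense();y0=s['tcp_rot'][2]; 
    from scipy.spatial.transform import Rotation as Ro
    R=Ro.from_euler('xyz',s['tcp_rot']).as_matrix()
    print('pos',s['eef_pos'].round(1),'rot',s['tcp_rot'].round(4),'F',s['contact_force'].round(1),'T',s['wrist_torque'].round(2),'t',round(s['clock'],2),'op',round(s['opening'],3))
    if target is not None: print('delta cm',(R.T@(np.array(target)-s['eef_pos'])/10).round(2))
    if yaw is not None: print('turn',round(-(yaw-y0),4))
E
python3 - <<'E'
from h import *
todel([525,-178,300])
p=cams.camera_params('wrist');R=np.array(p['R']);t=np.array(p['t']);print('cam at',-R.T@t,'fwd',R[2],'right',R[0],p['fx'])
E
```

```text
pos [ 280.5 -558.1  247.6] rot [-3.1403 -0.      0.4658] F [ 0.9 -0.3 -0.6] T [-0.06 -0.06 -0.  ] t 0.1 op 1.0
delta cm [ 38.91 -22.98  -5.21]
cam at [ 346.0128537  -526.18502773  372.37689573] fwd [-0.25686733 -0.12641824 -0.95814279] right [ 0.44814303 -0.89395918 -0.00219232] 329.818747014923
```

drive_tool(
  deltas=[
    [0,0,-1,0.1165],
    [0,0,-1,0.1165],
    [0,0,-1,0.1165],
    [0,0,-1,0.1165],
  ],
)

```text
clock: 0.43
eef_pos: [280.6, -558.2, 288.2]
tcp_rot: [-3.141, 0.0, -0.006]
contact_force: [-0.1, -0.7, -0.1]
opening: 1.001
```

drive_tool(
  deltas=[
    [1.9,-3.1,0],
    [1.9,-3.1,0],
  ],
)

```text
validation failed for argument at $.de...
```

drive_tool(
  deltas=[
    [2,-3.15,0,0],
    [2,-3.15,0,0],
    [2,-3.15,0,0],
    [2,-3.15,0,0],
    [2,-3.15,0,0],
    [2,-3.15,0,0],
    [2,-3.15,0,0],
    [2,-3.15,0,0],
    [2,-3.15,0,0],
    [2,-3.15,0,0],
    [2,-3.15,0,0],
    [2,-3.15,0,0],
  ],
)

```text
clock: 1.43
eef_pos: [521.3, -178.7, 288.1]
tcp_rot: [-3.142, 0.0, -0.0]
contact_force: [0.5, -0.2, 0.2]
opening: 1.004
```

```bash
python3 - <<'E'
from h import *
todel()
snap('wrist','w1')
E
```

```text
pos [ 521.3 -178.7  288.1] rot [-3.1415e+00  3.0000e-04 -2.0000e-04] F [ 0.5 -0.2  0.2] T [-0.02  0.   -0.03] t 1.43 op 1.004
```

View pics/w1.png

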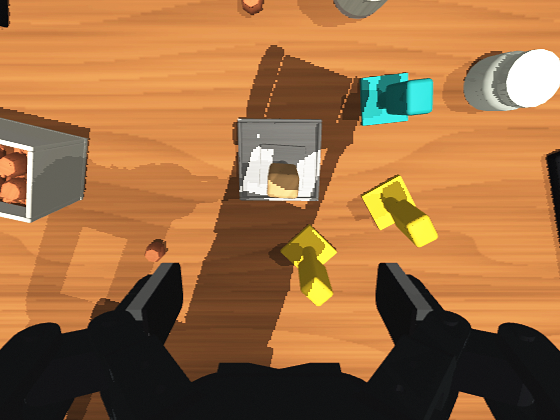

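The wrist view (up = +x, right = −y) shows the tray at px (240–320, 120–200) with the grip top near (284,185); yellow and turquoise lookalikes stand clear to the right and below.

```bash
python3 - <<'E'
from h import *
im,d,p=load('w1');C=cloud(d,p)
m=np.zeros(d.shape,bool);m[115:205,232:326]=1
def rect(q):
    (c,s,a)=cv2.minAreaRect(q[:,:2].astype(np.float32));return np.round(c,1),np.round(s,1),round(a,1),len(q)
for n,lo,hi in [('gtop',105,122),('grip',60,122),('plate',9,16)]:
    q=C[m&(C[...,2]>lo)&(C[...,2]<hi)];print(n,rect(q),q[:,2].min().round(1),q[:,2].max().round(1),np.median(q[:,2]).round(1))
q=C[m&(C[...,2]>2)&(C[...,2]<16)];print('tray',rect(q))
print('desk',np.median(C[215:240,200:230,2]))
v,u=np.nonzero(m&(C[...,2]>105)&(C[...,2]<122));print(u.min(),u.max(),v.min(),v.max())
big=cv2.resize(im[105:215,220:340],None,fx=5,fy=5,interpolation=2)
cv2.imwrite('pics/crop2.png',big[:,:,::-1])
E
```

```text
gtop (array([ 528.1, -177.1]), array([29.9, 24.3]), 85.8, 792) 105.1 115.0 112.8
grip (array([ 528.1, -177. ]), array([30. , 24.3]), 86.1, 1007) 60.1 115.0 112.5
plate (array([ 535.8, -173.2]), array([100.4,  99.6]), 89.9, 2163) 9.0 15.7 11.1
tray (array([ 535.7, -173.2]), array([100.4,  99.8]), 89.9, 5414)
desk -0.5034502101343528
266 298 171 198
```

View pics/crop2.png

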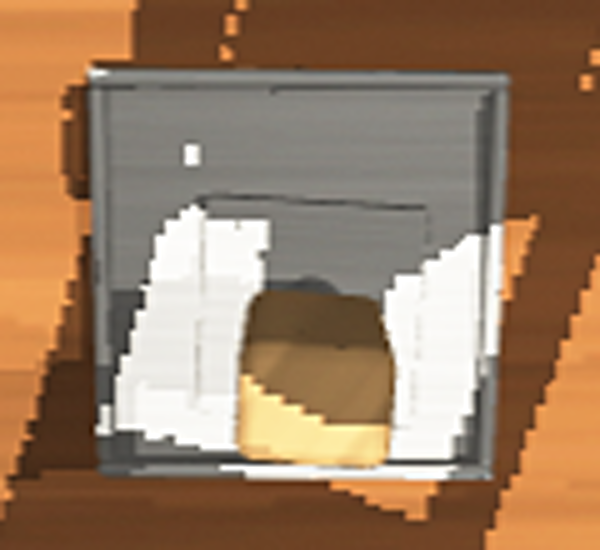

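drive_tool(
  deltas=[
    [0,0,0.4,-0.124],
    [0,0,0.4,-0.124],
    [0,0,0.4,-0.124],
    [0,0,0.4,-0.124],
    [0,0,0.4,-0.124],
    [0,0,0.4,-0.124],
    [0,0,0.4,-0.124],
    [0,0,0.4,-0.124],
    [0,0,0.4,-0.124],
    [0,0,0.4,-0.124],
    [0,0,0.4,-0.124],
    [0,0,0.4,-0.124],
  ],
)

```text
clock: 2.48
eef_pos: [520.5, -180.4, 239.8]
tcp_rot: [-3.141, -0.0, 1.494]
contact_force: [-0.0, 0.5, -0.6]
opening: 0.999
```

```bash
python3 - <<'E'
from h import *
todel([528,-177,82],1.4975)
E
```

```text
pos [ 520.5 -180.4  239.8] rot [-3.1409e+00 -2.0000e-04  1.4939e+00] F [-0.   0.5 -0.6] T [ 0.03 -0.02  0.03] t 2.48 op 0.999
delta cm [ 0.4   0.73 15.77]
turn -0.0036
```

drive_tool(
  deltas=[
    [0.2,0.35,1,0],
    [0.2,0.35,1.5,0],
    [0,0,2,0],
    [0,0,2,0],
    [0,0,2,0],
    [0,0,2,0],
    [0,0,2,0],
    [0,0,1.5,0],
    [0,0,1.0,0],
    [0,0,0.7,0],
    [0,0,0,0],
  ],
)

```text
clock: 3.4
eef_pos: [527.4, -176.7, 81.8]
tcp_rot: [-3.139, -0.001, 1.486]
contact_force: [-0.1, -0.4, -0.2]
opening: 1.001
```

```bash
python3 - <<'E'
from h import *
todel([528,-177,82],1.4975)
E
```

```text
pos [ 527.4 -176.7   81.8] rot [-3.1394e+00 -6.0000e-04  1.4860e+00] F [-0.1 -0.4 -0.2] T [ 0.07  0.04 -0.03] t 3.4 op 1.001
delta cm [-0.02  0.06 -0.02]
turn -0.0115
```

Good. Close and check the hold, then lift.

drive_tool(
  deltas=[
    [0,0,0,-0.01],
    [0,0,0,0],
    [0,0,0,0],
    [0,0,0,0],
    [0,0,0,0],
    [0,0,0,0],
    [0,0,0,0],
    [0,0,0,0],
  ],
  jaw=1,
  force=70,
)

```text
clock: 4.07
eef_pos: [528.0, -177.1, 83.5]
tcp_rot: [-3.142, 0.0, 1.498]
contact_force: [-1.6, 0.2, 3.1]
opening: 0.272
```

```bash
python3 - <<'E'
from h import *
todel([528,-177,82],1.4975)
E
```

```text
pos [ 528.  -177.1   83.5] rot [-3.1415  0.      1.4978] F [-1.6  0.2  3.1] T [0.06 0.36 0.04] t 4.07 op 0.272
delta cm [ 0.01 -0.    0.15]
turn 0.0003
```

drive_tool(
  deltas=[
    [0,0,-0.4,0],
    [0,0,-0.8,0],
    [0,0,-1.5,0],
    [0,0,-2,0],
    [0,0,-2,0],
    [0,0,-2.2,0],
    [0,0,-2,0],
    [0,0,-1.5,0],
    [0,0,-0.8,0],
    [0,0,0,0],
  ],
)

```text
clock: 4.9
eef_pos: [529.0, -177.4, 217.4]
tcp_rot: [3.138, 0.001, 1.498]
contact_force: [-0.3, -0.6, -3.0]
opening: 0.271
```

```bash
python3 - <<'E'
from h import *
a=np.radians(-14);print([549+26*np.sin(a),185-26*np.cos(a)])
todel([549-80+26*np.sin(a),60-26*np.cos(a),225],np.pi/2+a)
E
```

```text
[np.float64(542.7100307144086), np.float64(159.77231111682408)]
pos [ 529.  -177.4  217.4] rot [3.1383e+00 8.0000e-04 1.4978e+00] F [-0.3 -0.6 -3. ] T [ 0.01 -0.06 -0.01] t 4.9 op 0.271
delta cm [20.67 -8.16 -0.81]
turn 0.1714
```

drive_tool(
  deltas=[
    [0,0,-0.5,0.0857],
    [0,0,-0.5,0.0857],
    [0,0,0,0],
  ],
)

```text
clock: 5.15
eef_pos: [527.9, -177.0, 225.0]
tcp_rot: [-3.141, -0.0, 1.323]
contact_force: [0.1, 0.7, -3.2]
opening: 0.271
```

```bash
python3 - <<'E'
from h import *
todel([445,150,227],1.3264)
E
```

```text
pos [ 527.9 -177.   225. ] rot [-3.1412e+00 -1.0000e-04  1.3226e+00] F [ 0.1  0.7 -3.2] T [-0.02 -0.06  0.06] t 5.15 op 0.271
delta cm [ 29.66 -16.07  -0.19]
turn -0.0038
```

drive_tool(
  deltas=[
    [1.5,-0.8,0,0],
    [2.7,-1.45,0,0],
    [2.7,-1.45,0,0],
    [2.7,-1.45,0,0],
    [2.7,-1.45,0,0],
    [2.7,-1.45,0,0],
    [2.7,-1.45,0,0],
    [2.7,-1.45,0,0],
    [2.7,-1.45,0,0],
    [2.7,-1.45,0,0],
    [2.7,-1.45,0,0],
    [1.5,-0.8,0,0],
  ],
)

```text
clock: 6.15
eef_pos: [443.1, 155.3, 224.4]
tcp_rot: [-3.14, -0.0, 1.33]
contact_force: [1.1, 0.4, -3.2]
opening: 0.275
```

drive_tool(
  deltas=[
    [0,0,0,0],
    [0,0,0,0],
  ],
)

```text
clock: 6.32
eef_pos: [443.8, 153.5, 224.4]
tcp_rot: [-3.141, 0.001, 1.331]
contact_force: [0.1, 0.2, -4.4]
opening: 0.274
```

```bash
python3 - <<'E'
from h import *
todel()
snap('wrist','w2')
E
```

```text
pos [443.8 153.5 224.4] rot [-3.1406e+00  8.0000e-04  1.3310e+00] F [ 0.1  0.2 -4.4] T [-0.05 -0.07  0.01] t 6.32 op 0.274
```

View pics/w2.png

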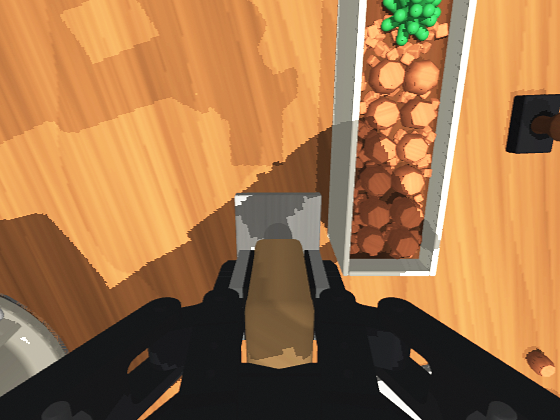

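The view shows the six-by-two chunks at px (360–440, 60–250), plant at the top (410,15), near rim at row ~265, and the tamper plate held at (278,220), roughly square to the tool.

```bash
python3 - <<'E'
from h import *
im,d,p=load('w2');C=cloud(d,p);hsv=cv2.cvtColor(im,cv2.COLOR_RGB2HSV)
m=np.zeros(d.shape,bool);m[0:285,320:480]=1
rim=m&(abs(C[...,2]-95)<4)&(hsv[...,1]<70)
q=C[rim];print(len(q),np.median(q[:,2]))
(c,s,a)=cv2.minAreaRect(q[:,:2].astype(np.float32));print(c,s,a)
for a in [a]:
    pass
# refine: fit lines to long sides in rotated frame
best=None
for yaw in np.radians(np.arange(-20,-8,.1)):
    ex=np.array([np.cos(yaw),np.sin(yaw)]);X=q[:,:2]@ex
    w=np.percentile(X,99.5)-np.percentile(X,.5)
    if best is None or w<best[0]: best=(w,yaw)
w,yaw=best;ex=np.array([np.cos(yaw),np.sin(yaw)]);ey=np.array([-ex[1],ex[0]])
X=q[:,:2]@ex;Y=q[:,:2]@ey
xm=(np.percentile(X,.5)+np.percentile(X,99.5))/2;y0=np.percentile(Y,.3)
O=ex*xm+ey*(y0+120);print('trough yaw deg',np.degrees(yaw),'w',w,'origin',O,'len seen',Y.max()-y0)
ch=m&(hsv[...,0]<20)&(hsv[...,1]>110)
L=(C[...,:2]-O)@np.stack([ex,ey],1)
print('chunk tops:')
for cx in(-13.5,13.5):
    print([ (lambda k:(round(np.percentile(C[k][:,2],80),1),(L[k&(C[...,2]>np.percentile(C[k][:,2],60))].mean(0)).round(0).tolist()))(ch&(abs(L[...,0]-cx)<12)&(abs(L[...,1]-cy)<12)) for cy in(-93.5,-66.5,-39.5,-12.5,14.5,41.5)])
g=(hsv[...,0]>35)&(hsv[...,0]<85)&(hsv[...,1]>100)&m
print('plant',L[g].min(0),L[g].max(0),C[g][:,2].max())
# plate
from scipy.spatial.transform import Rotation as Ro
R=Ro.from_euler('xyz',[-np.pi,0,1.331]).as_matrix()
k=np.zeros(d.shape,bool);k[185:255,225:330]=1
pl=k&(C[...,2]>135)&(C[...,2]<160);T=(C[pl]-[443.8,153.5,224.4])@R
print('plate z',np.median(T[:,2]));f=T[abs(T[:,2]-np.median(T[:,2]))<5]
print(np.percentile(f,[1,50,99],axis=0).round(1))
pts=[T[(T[:,1]>lo)&(T[:,1]<lo+6)][:,0].max().round(1) for lo in(-24,-12,0,12,18)];print('front edge',pts)
E
```

```text
4571 93.82566149118686
(545.2359619140625, 167.5689239501953) (209.60545349121094, 81.10446166992188) 76.07572937011719
trough yaw deg -13.899999999999913 w 79.91878248380488 origin [548.59823671 182.79923564] len seen 209.19571498013144
chunk tops:
[(np.float64(87.0), [-14.0, -94.0]), (np.float64(94.6), [-14.0, -66.0]), (np.float64(89.4), [-14.0, -40.0]), (np.float64(93.2), [-14.0, -13.0]), (np.float64(91.2), [-14.0, 14.0]), (np.float64(95.1), [-14.0, 41.0])]
[(np.float64(92.9), [13.0, -93.0]), (np.float64(94.8), [13.0, -67.0]), (np.float64(88.3), [13.0, -40.0]), (np.float64(87.2), [13.0, -13.0]), (np.float64(92.6), [13.0, 14.0]), (np.float64(91.0), [13.0, 41.0])]
plant [-93.79167344  18.16952441] [26.87107224 95.16529303] 349.21701419680426
plate z 72.12245502711258
[[-15.6 -26.9  69.8]
 [  6.6  -0.5  72.1]
 [ 20.6  26.   76.4]]
front edge [np.float64(20.8), np.float64(20.8), np.float64(20.8), np.float64(20.7), np.float64(20.9)]
```

```bash
python3 - <<'E'
from h import *
from scipy.spatial.transform import Rotation as Ro
im,d,p=load('w2');C=cloud(d,p)
R=Ro.from_euler('xyz',[-np.pi,0,1.331]).as_matrix()
T=(C-[443.8,153.5,224.4])@R
for v in (190,193,195,197,200,210,220,228): print(v,[T[v,u].round(1).tolist() for u in(245,278,312)])
q=T[198:225,240:260].reshape(-1,3);q=np.vstack([q,T[198:225,300:316].reshape(-1,3)]);q=q[(q[:,2]>60)&(q[:,2]<90)]
print(np.linalg.lstsq(np.c_[q[:,:2],np.ones(len(q))],q[:,2],rcond=None)[0])
im,d,p=load('w1');C=cloud(d,p)
for (u,v) in [(262,144),(262,146),(304,147),(260,165),(303,170)]: print(C[v,u].round(1))
big=cv2.resize(load('w2')[0][180:370,200:360],None,fx=3.5,fy=3,interpolation=2)
cv2.imwrite('pics/crop3.png',big[:,:,::-1])
E
```

```text
190 [[-14.2, -36.7, 226.3], [-14.0, -0.6, 224.9], [-14.2, 36.5, 225.3]]
193 [[20.7, -20.6, 75.9], [20.7, 0.1, 75.8], [20.4, 21.5, 76.6]]
195 [[20.5, -20.2, 71.7], [20.3, 0.1, 72.1], [20.3, 21.1, 72.1]]
197 [[19.1, -20.3, 72.1], [19.1, 0.1, 72.0], [18.8, 21.2, 72.7]]
200 [[17.3, -20.3, 71.7], [16.9, 0.1, 72.7], [16.7, 21.3, 73.3]]
210 [[10.6, -20.6, 72.5], [10.9, 0.1, 71.3], [10.7, 21.3, 71.9]]
220 [[3.9, -20.8, 72.6], [4.4, 0.1, 71.0], [3.8, 21.6, 72.5]]
228 [[-1.3, -20.9, 72.0], [1.9, 0.1, 63.3], [-1.8, 21.8, 73.2]]
[-3.39119257e-03  8.96229761e-03  7.21058442e+01]
[ 556.3 -153.    10.2]
[ 554.  -153.1   11.4]
[ 552.7 -203.8    9.9]
[ 530.9 -150.2   10.5]
[ 525.  -203.    12.3]
```

View pics/crop3.png

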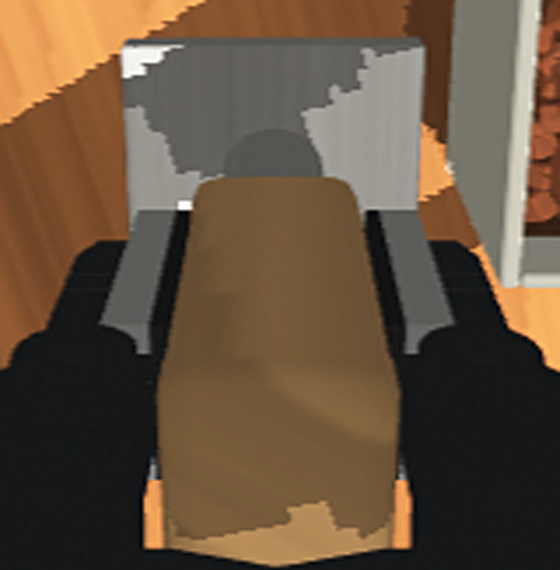

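```bash
python3 - <<'E'
from h import *
from scipy.spatial.transform import Rotation as Ro
todel()
s=r.sense();im,d,p=snap('wrist','w3');C=cloud(d,p)
R=Ro.from_euler('xyz',s['tcp_rot']).as_matrix()
T=(C-s['eef_pos'])@R
for v in (191,192,193,194,195,197,210): print(v,[T[v,u].round(1).tolist() for u in(245,278,312)],C[v,278].round(1))
for v in (205,): 
  print([ (u,T[v,u].round(1).tolist()) for u in (234,235,236,237,238,317,318,319,320,321,322)])
# camera pose in tool frame, now vs nominal at start
Rc=np.array(p['R']);print('cam in tool',R.T@(-Rc.T@np.array(p['t'])-s['eef_pos']))
im,d,p=snap('scene','scene1');C=cloud(d,p)
X=np.array([*s['eef_pos'][:2],100])+0
u=np.array(p['R'])@s['eef_pos']+p['t'];u=u[:2]/u[2]*[p['fx'],p['fy']]+[p['cx'],p['cy']];print(u)
u=u.astype(int);print(u)
c=im[u[1]-60:u[1]+60,u[0]-70:u[0]+70];cv2.imwrite('pics/crop4.png',cv2.resize(c,None,fx=4,fy=4,interpolation=2)[:,:,::-1])
for z in range(0,1):
  h=cv2.cvtColor(im,cv2.COLOR_RGB2HSV)
  k=np.zeros(d.shape,bool);k[u[1]-60:u[1]+60,u[0]-70:u[0]+70]=1
  q=((C-s['eef_pos'])@R)
  k&=(abs(q[...,2]-75)<10)&(abs(q[...,0])<45)&(abs(q[...,1])<45)
  print(k.sum(),np.percentile(q[k],[1,50,99],axis=0).round(1))
E
```

```text
pos [444.1 152.8 224.6] rot [-3.1408e+00  9.0000e-04  1.3294e+00] F [ 0.2  0.4 -3.8] T [ 0.02  0.04 -0.03] t 6.37 op 0.274
191 [[-14.9, -36.6, 226.5], [-14.8, -0.5, 225.8], [-14.9, 36.7, 225.5]] [439.8 138.4  -1.3]
192 [[-15.6, -36.5, 224.6], [-16.1, -0.5, 226.2], [20.7, 21.7, 79.1]] [439.5 137.2  -1.6]
193 [[20.3, -20.9, 78.5], [20.8, 0.1, 76.6], [20.5, 21.6, 77.3]] [449.  172.9 147.9]
194 [[20.7, -20.5, 74.5], [21.0, 0.1, 73.3], [20.7, 21.3, 74.0]] [449.1 173.1 151.2]
195 [[20.8, -20.2, 71.5], [20.4, 0.1, 72.8], [20.2, 21.2, 73.6]] [449.  172.6 151.7]
197 [[19.3, -20.3, 72.6], [19.5, 0.1, 71.6], [19.2, 21.2, 72.7]] [448.7 171.7 152.9]
210 [[11.1, -20.5, 71.8], [10.8, 0.1, 72.7], [11.0, 21.3, 71.8]] [446.6 163.2 151.8]
[(234, [-30.1, -49.0, 223.7]), (235, [14.2, -26.7, 72.3]), (236, [14.4, -26.0, 71.6]), (237, [14.1, -25.5, 72.5]), (238, [14.7, -24.6, 70.8]), (317, [13.7, 24.5, 73.5]), (318, [14.0, 25.1, 72.7]), (319, [14.1, 25.6, 72.3]), (320, [13.8, 26.4, 73.1]), (321, [-31.2, 47.3, 226.8]), (322, [-31.0, 48.2, 225.9])]
cam in tool [  71.88678312    0.86188195 -124.87757657]
[363.65445139 134.65879214]
[363 134]
248 [[-29.9 -27.   66.5]
 [  0.6   9.7  73. ]
 [ 23.5  28.9  81.4]]
```

```bash
python3 - <<'E'
from h import *
todel([530.9,111.3,185],1.3282)
E
```

```text
pos [444.4 152.2 224.8] rot [-3.1411e+00  7.0000e-04  1.3270e+00] F [ 0.   1.1 -3.7] T [-0.02 -0.03 -0.04] t 6.47 op 0.27
delta cm [-1.88  9.38  3.98]
turn -0.0012
```

drive_tool(
  deltas=[
    [-0.3,1.5,0,0],
    [-0.4,2,0,0],
    [-0.4,2,0,0],
    [-0.4,2,0,0],
    [-0.3,1.5,0,0],
    [-0.05,0.35,0.5,0],
    [0,0,1.0,0],
    [0,0,1.2,0],
    [0,0,0.8,0],
    [0,0,0.3,0],
    [0,0,0,0],
    [0,0,0,0],
  ],
)

```text
clock: 7.47
eef_pos: [530.4, 112.6, 187.2]
tcp_rot: [-3.141, 0.0, 1.327]
contact_force: [0.5, 0.4, -2.7]
opening: 0.272
```

```bash
python3 - <<'E'
from h import *
todel([530.9,111.3,185],1.3282)
im,d,p=snap('wrist','w4')
E
```

```text
pos [530.4 112.6 187.2] rot [-3.1412e+00  1.0000e-04  1.3267e+00] F [ 0.5  0.4 -2.7] T [ 0.07 -0.02  0.03] t 7.47 op 0.272
delta cm [-0.11  0.08  0.22]
turn -0.0015
```

View pics/w4.png

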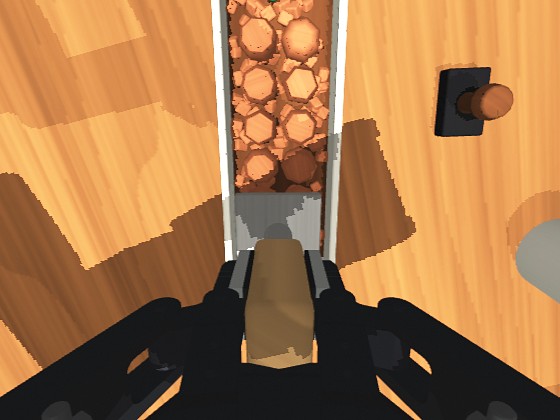

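The plate (px 235–321) sits centred between the inner walls (232–330), behind the fourth chunk row, so it's over the first four. Pressing down slowly.

drive_tool(
  deltas=[
    [-0.1,0.06,0.2,0],
    [0,0,0.2,0],
    [0,0,0.2,0],
    [0,0,0.15,0],
    [0,0,0.15,0],
    [0,0,0.15,0],
    [0,0,0.15,0],
    [0,0,0.15,0],
    [0,0,0.15,0],
  ],
)

```text
clock: 8.27
eef_pos: [531.1, 111.3, 172.5]
tcp_rot: [3.141, -0.0, 1.326]
contact_force: [-1.3, -0.6, 3.0]
opening: 0.273
```

drive_tool(
  deltas=[
    [0,0,0.1,0],
    [0,0,0.1,0],
    [0,0,0.1,0],
    [0,0,0.1,0],
    [0,0,0.1,0],
    [0,0,0.1,0],
  ],
)

```text
clock: 8.77
eef_pos: [531.2, 111.3, 166.4]
tcp_rot: [3.141, -0.0, 1.326]
contact_force: [-2.6, 0.2, 5.8]
opening: 0.279
```

drive_tool(
  deltas=[
    [0,0,0.08,0],
    [0,0,0.08,0],
    [0,0,0.08,0],
  ],
)

```text
clock: 9.02
eef_pos: [531.2, 111.3, 164.1]
tcp_rot: [3.141, -0.0, 1.326]
contact_force: [-2.9, -0.4, 6.8]
opening: 0.274
```

drive_tool(
  deltas=[
    [0,0,0.05,0],
    [0,0,0.05,0],
  ],
)

```text
clock: 9.18
eef_pos: [531.1, 111.4, 163.1]
tcp_rot: [3.141, -0.0, 1.326]
contact_force: [-2.0, -0.5, 5.6]
opening: 0.272
```

drive_tool(
  deltas=[
    [0,0,0.08,0],
    [0,0,0.08,0],
    [0,0,0.06,0],
  ],
)

```text
clock: 9.43
eef_pos: [531.2, 111.4, 161.5]
tcp_rot: [3.141, -0.0, 1.326]
contact_force: [-6.1, -0.5, 16.9]
opening: 0.272
```

drive_tool(
  deltas=[
    [0,0,0.05,0],
    [0,0,0.05,0],
  ],
)

```text
clock: 9.6
eef_pos: [531.2, 111.4, 161.1]
tcp_rot: [3.141, -0.0, 1.326]
contact_force: [-7.8, -0.8, 22.9]
opening: 0.272
```

drive_tool(
  deltas=[
    [0,0,0.05,0],
    [0,0,0.05,0],
  ],
)

```text
clock: 9.77
eef_pos: [531.3, 111.5, 160.7]
tcp_rot: [3.141, -0.001, 1.326]
contact_force: [-10.2, -1.2, 28.9]
opening: 0.274
```

Firm at TCP ≈161.5. Lift and move one group on (54 mm along tool x).

drive_tool(
  deltas=[
    [0,0,-0.3,0],
    [0,0,-0.7,0],
    [0,0,-0.9,0],
    [0,0,-0.7,0],
    [1,0,-0.1,0],
    [1.8,0,0,0],
    [1.6,0,0,0],
    [1,0,0,0],
    [0,0,0.5,0],
    [0,0,0.4,0],
    [0,0,0,0],
    [0,0,0,0],
  ],
)

```text
clock: 10.77
eef_pos: [543.5, 163.0, 176.0]
tcp_rot: [-3.14, 0.001, 1.326]
contact_force: [0.3, -1.4, -3.4]
opening: 0.272
```

```bash
python3 - <<'E'
from h import *
todel([543.9,163.7,185],1.3282)
E
```

```text
pos [543.5 163.  176. ] rot [-3.1403e+00  1.0000e-03  1.3261e+00] F [ 0.3 -1.4 -3.4] T [ 0.06 -0.08  0.  ] t 10.77 op 0.272
delta cm [ 0.08  0.02 -0.9 ]
turn -0.0021
```

drive_tool(
  deltas=[
    [0.05,0,0.1,0],
    [0,0,0.12,0],
    [0,0,0.12,0],
    [0,0,0.12,0],
    [0,0,0.12,0],
    [0,0,0.12,0],
    [0,0,0.12,0],
    [0,0,0.12,0],
    [0,0,0.1,0],
  ],
)

```text
clock: 11.52
eef_pos: [544.5, 164.1, 166.7]
tcp_rot: [3.141, -0.0, 1.327]
contact_force: [-0.9, -2.8, 5.4]
opening: 0.275
```

drive_tool(
  deltas=[
    [0,0,0.08,0],
    [0,0,0.08,0],
    [0,0,0.08,0],
  ],
)

```text
clock: 11.77
eef_pos: [544.4, 164.1, 164.4]
tcp_rot: [3.141, -0.0, 1.327]
contact_force: [-2.8, -2.0, 6.3]
opening: 0.272
```

drive_tool(
  deltas=[
    [0,0,0.06,0],
    [0,0,0.05,0],
  ],
)

```text
clock: 11.93
eef_pos: [544.4, 164.2, 163.3]
tcp_rot: [3.141, -0.0, 1.326]
contact_force: [-2.2, -2.6, 5.9]
opening: 0.274
```

drive_tool(
  deltas=[
    [0,0,0.08,0],
    [0,0,0.08,0],
    [0,0,0.06,0],
  ],
)

```text
clock: 12.18
eef_pos: [544.5, 164.2, 161.6]
tcp_rot: [3.141, -0.0, 1.326]
contact_force: [-4.6, -3.0, 14.8]
opening: 0.273
```

drive_tool(
  deltas=[
    [0,0,0.05,0],
    [0,0,0.05,0],
  ],
)

```text
clock: 12.35
eef_pos: [544.6, 164.2, 161.3]
tcp_rot: [3.141, -0.0, 1.326]
contact_force: [-6.4, -3.5, 20.8]
opening: 0.274
```

drive_tool(
  deltas=[
    [0,0,0.04,0],
    [0,0,0.04,0],
  ],
)

```text
clock: 12.52
eef_pos: [544.6, 164.3, 161.0]
tcp_rot: [3.141, -0.0, 1.326]
contact_force: [-8.0, -3.5, 25.7]
opening: 0.271
```

drive_tool(
  deltas=[
    [0,0,-0.3,0],
    [0,0,-0.7,0],
    [0,0,-0.9,0],
    [0,0,-0.7,0],
    [1,0,-0.1,0],
    [1.7,0,0,0],
    [1.5,0,0,0],
    [1,0,0,0],
    [0,0,0,0],
    [0,0,0,0],
    [0,0,0,0],
  ],
)

```text
clock: 13.43
eef_pos: [556.4, 214.7, 185.2]
tcp_rot: [-3.141, 0.001, 1.327]
contact_force: [-0.2, 0.4, -4.0]
opening: 0.268
```

```bash
python3 - <<'E'
from h import *
todel([556.6,215.3,185],1.3282)
im,d,p=snap('wrist','w5')
a=cv2.resize(im[0:300,150:420],None,fx=1.9,fy=1.9,interpolation=2)
cv2.imwrite('pics/crop5.png',a[:,:,::-1])
im,d,p=snap('side','side5')
E
```

```text
pos [556.4 214.7 185.2] rot [-3.1406e+00  1.0000e-03  1.3272e+00] F [-0.2  0.4 -4. ] T [-0.01 -0.07 -0.02] t 13.43 op 0.268
delta cm [0.06 0.01 0.02]
turn -0.001
```

View pics/crop5.png

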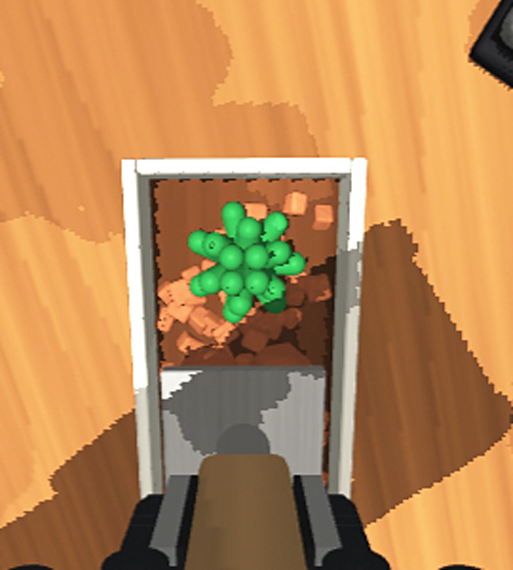

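The plate is centred between the walls, with its front edge (crop row 367) clear of the plant (rows 200–320).

```bash
python3 - <<'E'
from h import *
im,d,p=load('w5');C=cloud(d,p)
a=np.radians(-13.9);ey=np.array([-np.sin(a),np.cos(a)]);ex=np.array([np.cos(a),np.sin(a)])
Y=C[...,:2]@ey;X=C[...,:2]@ex;Z=C[...,2]
k=np.zeros(d.shape,bool);k[185:235,150:420]=1
q=k&(Z>100)&(Z<118);print('plate front',np.percentile(Y[q],99.5),'x',np.percentile(X[q],[.5,99.5]))
k[:]=0;k[75:185,205:350]=1;q=k&(abs(Z-95)<4);h=cv2.cvtColor(im,cv2.COLOR_RGB2HSV);q&=h[...,1]<60
print('rim far',np.percentile(Y[q],99.5),'x',np.percentile(X[q],[.5,99.5]))
g=(h[...,0]>35)&(h[...,0]<85)&(h[...,1]>100)&k;print('plant near',Y[g].min(),np.percentile(Y[g],1))
E
```

```text
plate front 363.04485529472555 x [461.15529378 514.47614775]
rim far 428.96238506248187 x [448.70249672 528.16287581]
plant near 373.07903238335734 375.0764715665221
```

Plate edge at trough y≈54, plant begins at ≈64. Press.

drive_tool(
  deltas=[
    [0,0,0.2,0],
    [0,0,0.2,0],
    [0,0,0.2,0],
    [0,0,0.15,0],
    [0,0,0.15,0],
    [0,0,0.15,0],
    [0,0,0.12,0],
    [0,0,0.12,0],
    [0,0,0.12,0],
    [0,0,0.12,0],
    [0,0,0.12,0],
    [0,0,0.12,0],
  ],
)

```text
clock: 14.53
eef_pos: [556.9, 214.7, 168.5]
tcp_rot: [3.141, -0.0, 1.326]
contact_force: [-2.9, -2.2, 4.9]
opening: 0.272
```

drive_tool(
  deltas=[
    [0,0,0.1,0],
    [0,0,0.08,0],
    [0,0,0.08,0],
  ],
)

```text
clock: 14.78
eef_pos: [556.9, 214.7, 166.0]
tcp_rot: [3.141, -0.0, 1.326]
contact_force: [-2.9, -1.4, 5.5]
opening: 0.272
```

drive_tool(
  deltas=[
    [0,0,0.06,0],
    [0,0,0.05,0],
  ],
)

```text
clock: 14.95
eef_pos: [556.9, 214.7, 164.9]
tcp_rot: [3.141, -0.0, 1.326]
contact_force: [-2.9, -0.5, 5.9]
opening: 0.269
```

drive_tool(
  deltas=[
    [0,0,0.1,0],
    [0,0,0.1,0],
    [0,0,0.08,0],
    [0,0,0.06,0],
  ],
)

```text
clock: 15.28
eef_pos: [557.0, 214.7, 161.7]
tcp_rot: [3.141, -0.0, 1.326]
contact_force: [-5.5, -2.0, 13.5]
opening: 0.271
```

drive_tool(
  deltas=[
    [0,0,0.05,0],
    [0,0,0.05,0],
  ],
)

```text
clock: 15.45
eef_pos: [557.0, 214.7, 161.4]
tcp_rot: [3.141, -0.0, 1.326]
contact_force: [-6.7, -2.7, 17.7]
opening: 0.27
```

drive_tool(
  deltas=[
    [0,0,0.05,0],
    [0,0,0.05,0],
  ],
)

```text
clock: 15.62
eef_pos: [557.1, 214.8, 161.1]
tcp_rot: [3.141, -0.001, 1.326]
contact_force: [-8.5, -3.1, 22.8]
opening: 0.272
```

drive_tool(
  deltas=[
    [0,0,-0.3,0],
    [0,0,-0.7,0],
    [0,0,-1.2,0],
    [0,0,-1.7,0],
    [-0.4,-1,-1.5,0],
    [-0.8,-2,-1,0],
    [-0.8,-2,0,0],
    [-0.8,-2,0,0],
    [-0.8,-1.5,0,0],
    [-0.4,-1,0,0],
    [0,0,0,0],
    [0,0,0,0],
  ],
)

```text
clock: 16.62
eef_pos: [455.5, 199.1, 223.6]
tcp_rot: [3.14, -0.001, 1.327]
contact_force: [1.4, 0.9, -2.9]
opening: 0.271
```

```bash
python3 - <<'E'
from h import *
todel()
im,d,p=snap('wrist','w6');C=cloud(d,p);h=cv2.cvtColor(im,cv2.COLOR_RGB2HSV)
a=np.radians(-13.9);A=np.array([[np.cos(a),-np.sin(a)],[np.sin(a),np.cos(a)]])
L=(C[...,:2]-[548.6,182.8])@A;Z=C[...,2]
for cx in(-13.5,13.5): print([np.percentile(Z[(abs(L[...,0]-cx)<6)&(abs(L[...,1]-cy)<6)&(Z<130)],[20,50,80]).round(1).tolist() for cy in(-93.5,-66.5,-39.5,-12.5,14.5,41.5)])
E
```

```text
pos [455.5 199.1 223.6] rot [ 3.1404e+00 -1.0000e-03  1.3266e+00] F [ 1.4  0.9 -2.9] T [ 0.01 -0.05  0.01] t 16.62 op 0.271
[[81.5, 82.1, 82.6], [81.4, 82.0, 82.5], [81.5, 82.1, 82.7], [81.4, 82.0, 82.6], [81.6, 82.3, 82.8], [81.5, 82.2, 82.8]]
[[81.3, 81.8, 82.4], [81.3, 81.8, 82.6], [81.3, 81.9, 82.4], [81.4, 82.1, 82.7], [81.3, 81.9, 82.6], [81.4, 82.0, 82.7]]
```

View pics/w6.png

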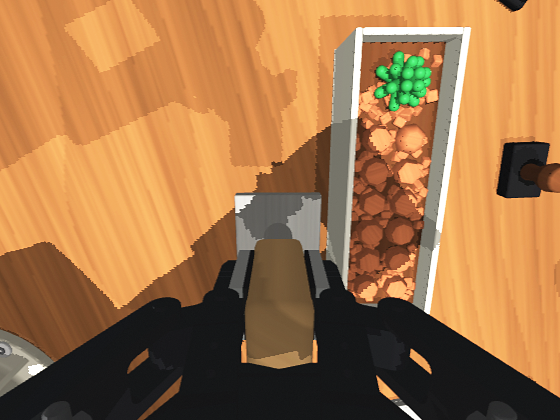

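All twelve chunks read 82 ± 0.3 mm by depth, level; plant and stamp undisturbed. Now back to the tray.

```bash
python3 - <<'E'
from h import *
todel([532,-175,224],1.4975)
E
```

```text
pos [456.  199.2 223.5] rot [ 3.1401e+00 -1.1000e-03  1.3265e+00] F [ 0.5  1.1 -3.4] T [-0.01 -0.07 -0.  ] t 16.67 op 0.27
delta cm [-34.48  16.42  -0.06]
turn -0.171
```

drive_tool(
  deltas=[
    [-1.6,0.8,0,0],
    [-3,1.45,0,0],
    [-3.3,1.6,0,0],
    [-3.4,1.6,0,0],
    [-3.4,1.6,0,0],
    [-3.4,1.6,0,0],
    [-3.4,1.6,0,0],
    [-3.4,1.6,0,0],
    [-3.4,1.6,0,0],
    [-3,1.45,0,0],
    [-2,0.9,0,0],
    [-1.2,0.6,0,0],
  ],
)

```text
clock: 17.67
eef_pos: [532.0, -178.9, 222.9]
tcp_rot: [3.14, 0.001, 1.324]
contact_force: [0.4, 0.1, -2.7]
opening: 0.275
```

drive_tool(
  deltas=[
    [0,0,0.5,-0.086],
    [0,0,0.5,-0.085],
    [0,0,0.5,0],
    [0,0,0,0],
  ],
)

```text
clock: 18.0
eef_pos: [530.5, -175.2, 206.8]
tcp_rot: [-3.14, -0.001, 1.495]
contact_force: [-0.8, 0.5, -4.5]
opening: 0.27
```

```bash
python3 - <<'E'
from h import *
todel([532,-175,84],1.4975)
E
```

```text
pos [ 530.5 -175.2  206.8] rot [-3.1399e+00 -6.0000e-04  1.4950e+00] F [-0.8  0.5 -4.5] T [-0.02  0.08  0.01] t 18.0 op 0.27
delta cm [ 0.03  0.17 12.28]
turn -0.0025
```

drive_tool(
  deltas=[
    [0,0.1,0.8,0],
    [0,0,1.5,0],
    [0,0,2,0],
    [0,0,2,0],
    [0,0,2,0],
    [0,0,1.5,0],
    [0,0,1,0],
    [0,0,0.6,0],
    [0,0,0.3,0],
    [0,0,0.1,0],
    [0,0,0,0],
  ],
)

```text
clock: 18.92
eef_pos: [532.1, -175.8, 90.4]
tcp_rot: [3.141, 0.0, 1.497]
contact_force: [-0.2, -0.2, -3.5]
opening: 0.278
```

drive_tool(
  deltas=[
    [0,0,0.1,0],
    [0,0,0.1,0],
    [0,0,0,0],
  ],
)

```text
clock: 19.17
eef_pos: [531.8, -175.8, 88.4]
tcp_rot: [3.141, 0.0, 1.497]
contact_force: [-0.3, 0.7, -4.1]
opening: 0.268
```

drive_tool(
  deltas=[
    [0,0,0.1,0],
    [0,0,0.1,0],
    [0,0,0.1,0],
    [0,0,0.05,0],
    [0,0,0,0],
  ],
)

```text
clock: 19.58
eef_pos: [531.5, -175.7, 84.3]
tcp_rot: [-3.141, -0.0, 1.497]
contact_force: [0.1, 0.1, -3.5]
opening: 0.273
```

drive_tool(
  deltas=[
    [0,0,0.04,0],
    [0,0,0.04,0],
    [0,0,0,0],
  ],
)

```text
clock: 19.83
eef_pos: [531.6, -175.7, 83.6]
tcp_rot: [-3.142, -0.0, 1.497]
contact_force: [-0.1, 0.9, -3.5]
opening: 0.273
```

drive_tool(
  deltas=[
    [0,0,0.04,0],
    [0,0,0.04,0],
    [0,0,0,0],
  ],
)

```text
clock: 20.08
eef_pos: [531.6, -175.8, 83.5]
tcp_rot: [3.142, 0.0, 1.497]
contact_force: [-2.6, -0.3, 5.3]
opening: 0.273
```

drive_tool(
  deltas=[
    [0,0,0.03,0],
    [0,0,0.03,0],
    [0,0,0,0],
  ],
)

```text
clock: 20.33
eef_pos: [531.6, -175.8, 83.5]
tcp_rot: [3.141, 0.0, 1.497]
contact_force: [-4.5, 0.5, 12.4]
opening: 0.268
```

Seated on the tray floor. Ease off and open.

drive_tool(
  deltas=[
    [0,0,-0.06,0],
    [0,0,0,0],
  ],
)

```text
clock: 20.5
eef_pos: [531.7, -175.8, 83.5]
tcp_rot: [3.141, 0.0, 1.497]
contact_force: [-2.8, 0.2, 7.6]
opening: 0.272
```

drive_tool(
  deltas=[
    [0,0,0,0],
    [0,0,0,0],
    [0,0,0,0],
    [0,0,0,0],
    [0,0,0,0],
    [0,0,0,0],
    [0,0,0,0],
    [0,0,0,0],
  ],
  jaw=0,
)

```text
clock: 21.17
eef_pos: [531.6, -175.7, 82.8]
tcp_rot: [-3.142, -0.0, 1.497]
contact_force: [-0.6, -0.2, 0.0]
opening: 1.0
```

drive_tool(
  deltas=[
    [0,0,-0.5,0],
    [0,0,-1,0],
    [0,0,-2,0],
    [0,0,-2.5,0],
    [0,0,-3,0],
    [0,0,-3,0],
    [0,0,-3,0],
    [0,0,-1.5,0],
    [0,0,0,0],
    [0,0,0,0],
  ],
)

```text
clock: 22.0
eef_pos: [532.0, -175.8, 249.5]
tcp_rot: [3.139, 0.001, 1.497]
contact_force: [0.2, 0.6, -1.3]
opening: 0.999
```

```bash
python3 - <<'E'
from h import *
todel()
a=snap('wrist','w7')[0];b=snap('scene','scene7')[0]
c=np.hstack([a,b]);cv2.imwrite('pics/fin.png',cv2.resize(c,(800,300))[:,:,::-1])
im,d,p=load('w7');C=cloud(d,p)
h=cv2.cvtColor(im,cv2.COLOR_RGB2HSV)
k=(abs(C[...,0]-531)<40)&(abs(C[...,1]+176)<40)&(C[...,2]>108)&(C[...,2]<120);q=C[k]
print(cv2.minAreaRect(q[:,:2].astype(np.float32)),np.median(q[:,2]))
E
```

```text
pos [ 532.  -175.8  249.5] rot [3.1389e+00 7.0000e-04 1.4974e+00] F [ 0.2  0.6 -1.3] T [-0.   -0.04  0.04] t 22.0 op 0.999
((529.488037109375, -180.98805236816406), (30.041059494018555, 23.64278793334961), 86.36546325683594) 111.43273325206331
```

View pics/fin.png

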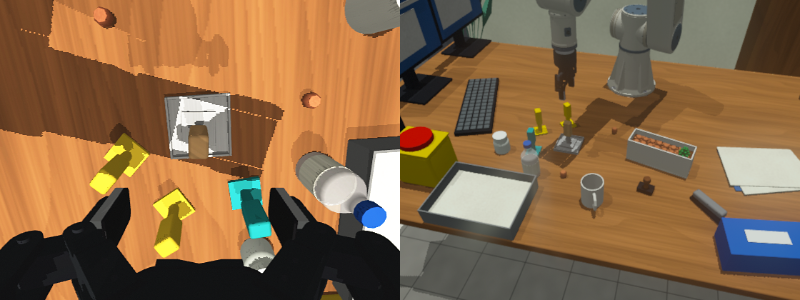

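The tamper stands upright inside the tray (left half, around px (198,130)) and the other objects are where they were.

```bash
python3 -c "
from h import *
print(job.sign_off())"
```

```text
the job is handed in; nothing more can be done
None
```

I pressed all 12 clay chunks firm and level with the tamper, then stood it back upright in its tray and let go. The job is handed in at about 22 s of the 64 s allowed.

- **Pressing:** Three presses of four chunks each went firm at the same height, TCP about 161 mm. The final press force was about 26–32 N, and the wrist reading stayed below about 31 N at every check.
- **Bed check:** Depth readings afterwards put every chunk top at 81.8–82.3 mm.
- **Plant:** I measured about 10 mm between the plate and the plant before the last press.
- **Tamper:** It rests flat, grip top at about 111 mm and square to within 1° of how it stood before. The arm is clear above it, with no contact force.
- **Other objects:** By eye, everything else looked unmoved in the last pictures; I did not measure their positions.
- **Disagreement:** The wrist and scene cameras differed by about 2–3 mm along the trough. I positioned the plate relative to the trough within the same wrist-camera view.

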